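# Seat the detector safety plug, then hold the dark chamber open

### The arm

A 6-joint arm with a two-finger parallel gripper is mounted at the origin on the work surface. World frame = base frame: x ahead of the robot, y to its left, z up, the work surface at z = 0. Lengths are in m, angles in rad, forces in N, time in s.
With the tool pointing down it reaches from about 0.325 to 0.9 m from the base axis. Payload 6.1 kg.
Tool frame: the origin (TCP) lies midway between the tips of the shut fingers; the grasp point (between the pads) lies 19 mm behind it; x points along the fingers, y is the direction in which the jaws open and shut, and the axes are right-handed (so a half turn about x gives the same grasp; the last joint's range is limited). The gripper opens to 85 mm and grips with 20 to 120 N. Pads are 22 mm wide; open, the fingers measure 114 mm over their backs; the gripper's body (76 mm by 85 mm) begins 54 mm behind the grasp point. The pads swing forward as they close: fully open they stand 13 mm farther back than shut.
Start: joints at [-1.254, 0.22, 1.526, -0, 1.395, -0.126], TCP at [0.268, -0.565, 0.231] pointing down, gripper open.
Joint ranges: [-2.98, 2.98], [-0.91, 2.08], [0.09, 2.57], [-1.24, 4.39], [0.2, 2.65], [-2.68, 2.68]. Speed limits (rad/s): [2.57, 2.57, 3.01, 3.14, 3.14, 3.14].

### API

Orientations are given as [roll, pitch, yaw] about the fixed x, y, z axes, in that order (R = Rz(yaw) Ry(pitch) Rx(roll)).
In Python, from plant import movep, move_l, set_joints, gripper_to, hold, inverse_kinematics, observe, get_image, get_calibration, Unreachable, job_done gives the robot as it stands. Calls block until the motion is done:
- movep(position, orientation): joint-space move of the TCP to a pose.
- move_l(position, feed=0.15, rotation=None, max_force=None): straight line of the TCP; rotation=None keeps the orientation; feed is the mean speed in m/s. With max_force (N) it stops when the force on the tool has changed by that much, and returns True; else False.
- set_joints(angles): joint-space move.
- gripper_to(opening, f_grip=None): finger opening in m; f_grip is the grip in N (None keeps the last); returns when the fingers have stopped.
- hold(seconds).
- inverse_kinematics(position, orientation): joint angles nearest the present ones, or None.
- observe(): the state.
- get_image(name): name is "side" or "top" or "wrist"; returns (picture, depth): 384x512x3 uint8, red, green, blue; 384x512 float32, m along the optical axis (not along the pixel's ray), 0 where there is no reading.
- get_calibration(name): a dict with "intrinsics" (3x3 intrinsics, pixels), "world_from_camera" (4x4, takes a point from camera to world coordinates). Camera axes: x right, y down, z forward; pixel columns grow to the right and rows downward; lengths in m; the calibration is good to about 2 mm. A picture is of the moment at which its call begins: read the wrist's pose just before it. get_calibration takes no time and is no camera call; for the wrist camera it gives the pose at the moment of the call.
A pose or a line that the arm cannot do raises Unreachable and nothing moves.
- job_done(): hands the job in, once; it reports no verdict.
The state is a dict: "time_s": time; "q": joint angles; "joint_velocities": joint speeds; "joint_torque": joint torques, N m; "eef_pos": TCP position; "tcp_rot": TCP orientation; "ft_force": force on the tool from outside, world axes, zero at the start; "torque": the same for the moment, N m; "opening": finger opening in m.
Only numpy, scipy, OpenCV 4.12 (cv2) and the standard library are available. Lean on these libraries where they do the work, as an engineer would, in place of code of your own. Each camera call takes 0.05 s, during which the arm holds its last target.

### The job

Push the loose safety plug fully home into the rectangular socket on top of the supply box and let go of it; only then lift the lid of the light-tight chamber by its handle to 50 degrees from shut and keep holding it there, still. The lid falls shut if released, so finish while holding it open at 50 degrees; leave the lens, the eyepiece and the rail carrier standing where they are.

Things in the scene. Friction and masses are not known exactly. Their poses are not given: they have to be found in the camera images.
- plug_mid (a point): Loose safety plug, about 70 g, standing on its pin. Above: white grip block 30 (its x) x 44 (y) x 44 mm high. Below: aluminium pin 20 (x) x 32 (y) x 24 mm long, the last 4 mm narrowed to 16 x 28. In all 68 mm tall. This point: on its axis, half-way up, 34 mm above the pin's end, 10 mm above the grip block's underside. z up; either way round fits.
- socket_mouth (a point): Centre of the mouth of the rectangular socket in the supply box's flat top, 55 mm above the bench. Hole 23 (x) x 35 (y) mm, 30 mm deep, 2 mm chamfer: 1.5 mm play each side of the pin. Home: the grip block's underside rests on the box top, plug_mid 10 mm above this point. Axes are the box's, z up.
- supply: Fixed grey supply box 120 (x) x 150 (y) x 55 mm high. Origin: centre of its underside. In its top: the rectangular socket 30 mm to +y of the centre, and a round port 22 mm across, not used, 35 mm to -y. It stands left or right of the bench middle, the chamber on the other side.
- chamber: Fixed white light-tight sample chamber, an open-topped box 200 mm (x) x 180 mm (y) x 85 mm high, closed by the grey lid. Origin: centre of its underside. Its -x side is the front (roughly towards the robot), its +x upper rim carries the hinge.
- lid_handle (a point): Middle of the round steel handle bar on the lid: bar 10 mm thick, 110 mm long along the chamber's y, an upright at each end; axis 39 mm above the lid's top face, 19 mm behind its front edge. Lid shut: 132 mm above the bench, and 185 mm towards the front and 47 mm up from the hinge axis. Moves with the lid.
- lid_hinge (a point): Middle of the lid's hinge axis, on the chamber's rear (+x) upper rim, 85 mm above the bench; axis along the chamber's y. This point has the lid's axes (with the lid shut, the chamber's). Lid: grey plate 204 deep x 184 wide x 8 mm, about 0.45 kg, swings freely and always falls shut.
- lid (a joint): Opening angle of the lid in rad: 0 shut, growing as its front edge rises (50 degrees = 0.873), stop at 1.4.
- lens: Bystander: round lens, 48 mm across, on a post with a disc foot 60 mm across, 118 mm tall, loose. Origin at the centre of its underside.
- eyepiece: Bystander: grey turned eyepiece 44 mm across, 60 mm tall, standing loose. Origin at the centre of its underside.
- carrier: Bystander: aluminium rail carrier block 70 x 50 x 22 mm with an upright dark post holder (62 mm tall in all), loose. Origin at the centre of its underside.
There are look-alikes about, which are no part of the job. Leave any orange look-alike of the part that bears plug_mid alone.

How it is judged:
By the outcome, as a careful person would: the job done as asked, in the order asked, and still so for the second after the job is handed in, while the arm keeps its last pose, push and grip.
It also fails if it takes over 62 s, if anything falls off the work surface, if the arm or the gripper's body presses on something with over 40 N, if the wrist force passes 120 N, or if a joint passes its speed limit or range.

## Working session

There is one attempt and no reset: what is moved stays moved. The work goes in short steps, each a Python script; the robot and the scene stay as the last script left them, time stands still between calls to the robot, and variables do not carry over. Pictures are saved under pics/ and viewed, and the job is handed in when it is done.

```bash
ls; mkdir -p pics; python3 - <<'E'
from plant import *
import cv2, numpy as np
for n in ["side","top","wrist"]:
    c=get_calibration(n); im,d=get_image(n)
    cv2.imwrite(f"pics/{n}0.png",im[:,:,::-1]); np.savez(f"pics/{n}0.npz",im=im,d=d,K=c["intrinsics"],T=c["world_from_camera"])
    print(n,c["intrinsics"],np.round(c["world_from_camera"],3))
s=observe();print({k:np.round(v,3) for k,v in s.items()})
E
```

```text
pics
side [[351.24430056   0.         252.73462332]
 [  0.         351.24430056 187.22216   ]
 [  0.           0.           1.        ]] [[-0.978 -0.155  0.139  0.458]
 [-0.209  0.747 -0.631  0.579]
 [-0.006 -0.647 -0.763  0.759]
 [ 0.     0.     0.     1.   ]]
top [[349.57332642   0.         257.54788581]
 [  0.         349.57332642 190.76186053]
 [  0.           0.           1.        ]] [[ 0.022 -0.99   0.137  0.471]
 [-0.999 -0.019  0.028 -0.009]
 [-0.025 -0.137 -0.99   0.882]
 [ 0.     0.     0.     1.   ]]
wrist [[316.40506734   0.         250.34965269]
 [  0.         316.40506734 195.87369673]
 [  0.           0.           1.        ]] [[ 0.429 -0.867 -0.253  0.332]
 [-0.903 -0.412 -0.119 -0.534]
 [-0.001  0.28  -0.96   0.372]
 [ 0.     0.     0.     1.   ]]
{'time_s': np.float64(0.15), 'q': array([-1.254,  0.221,  1.527, -0.   ,  1.395, -0.126]), 'joint_velocities': array([ 0.001, -0.003, -0.004,  0.001, -0.001,  0.   ]), 'joint_torque': array([ 1.0000e-03, -4.9748e+01, -3.8991e+01, -0.0000e+00,  7.0000e-03,
        0.0000e+00]), 'eef_pos': array([ 0.268, -0.564,  0.23 ]), 'tcp_rot': array([-1.688,  1.569,  1.896]), 'ft_force': array([-0.393, -0.084,  0.773]), 'torque': array([-0.064,  0.044, -0.05 ]), 'opening': np.float64(0.085)}
```

View pics/top0.png

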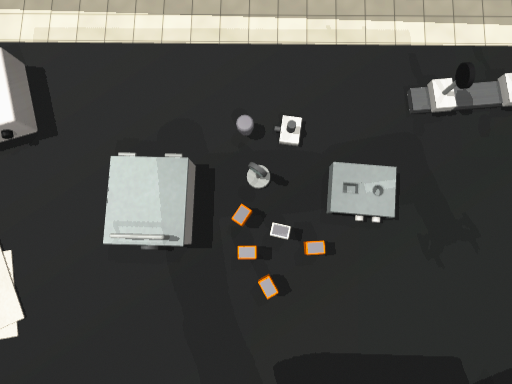

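View pics/side0.png

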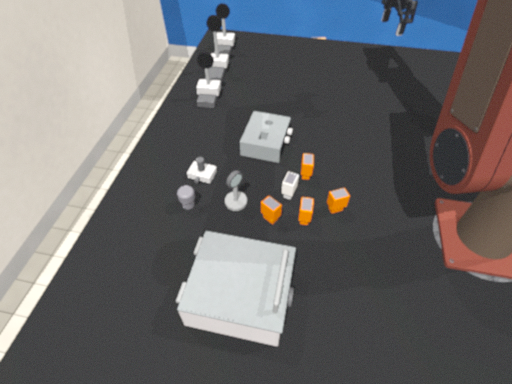

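View pics/wrist0.png

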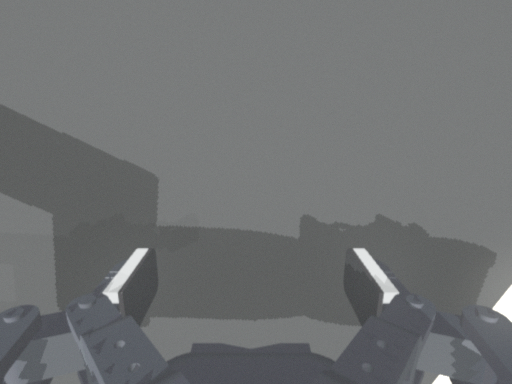

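The top view shows the only white plug at (281,231). Four orange look-alikes stand around it at (242,215), (247,253), (268,287) and (315,248). The supply box is at (363,190), with the rectangular socket at (350,188) and the round port at (378,190). The chamber is at (150,200), with its handle at (138,237). Next I'll enlarge the crops.

```bash
python3 - <<'E'
import cv2,numpy as np
t=cv2.imread("pics/top0.png")
a=t[195:275,225:335]; cv2.imwrite("pics/c1.png",cv2.resize(a,None,fx=7,fy=7,interpolation=cv2.INTER_CUBIC))
a=t[155:230,320:405]; cv2.imwrite("pics/c2.png",cv2.resize(a,None,fx=8,fy=8,interpolation=cv2.INTER_CUBIC))
a=t[140:260,90:210]; cv2.imwrite("pics/c3.png",cv2.resize(a,None,fx=5,fy=5,interpolation=cv2.INTER_CUBIC))
E
```

```text
(no output)
```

View pics/c1.png

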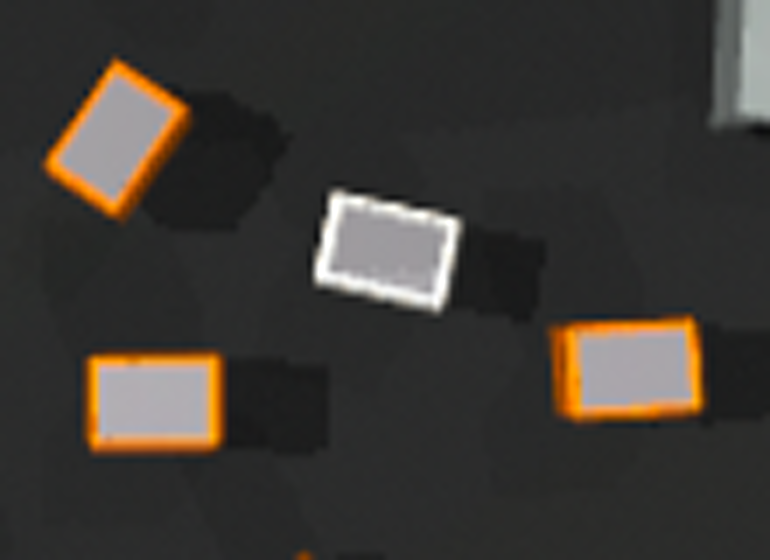

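View pics/c2.png

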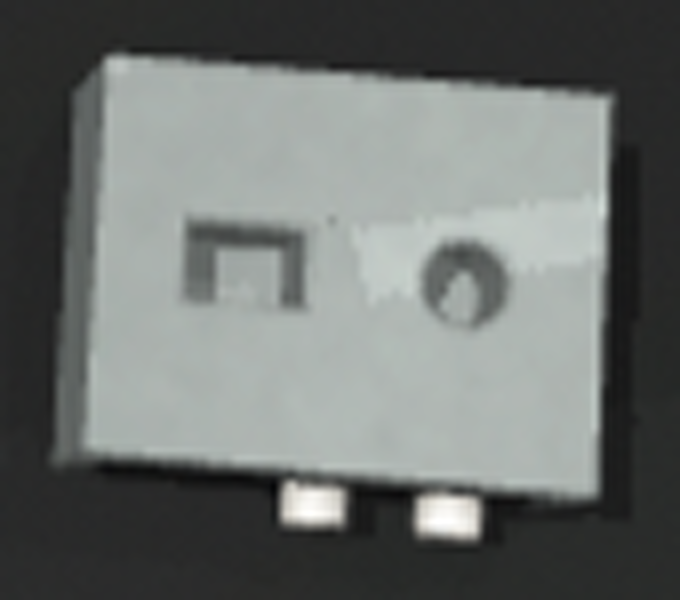

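View pics/c3.png

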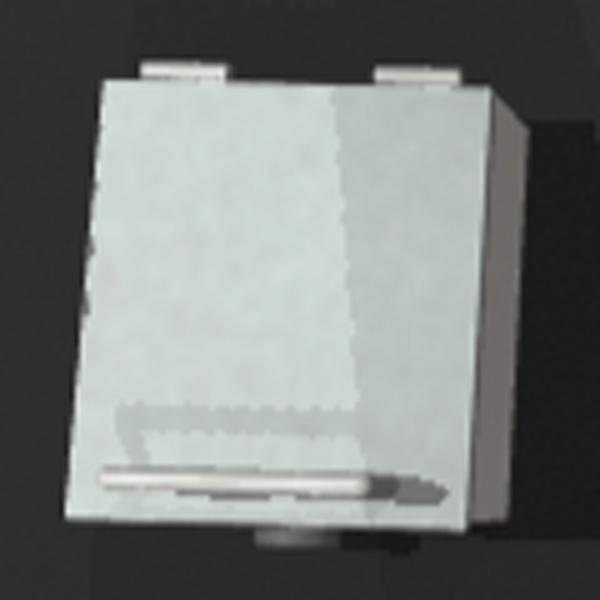

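```bash
cat > h.py <<'E'
import numpy as np, cv2
def load(n): return np.load(f"pics/{n}.npz")
def ray(K,T,uv,z):
    uv=np.atleast_2d(np.array(uv,float))
    d=np.c_[uv,np.ones(len(uv))]@np.linalg.inv(K).T@T[:3,:3].T
    o=T[:3,3]; s=(z-o[2])/d[:,2]
    return o+s[:,None]*d
def crop(pts,x0,y0,f): return (np.array(pts,float)+.5)/f-.5+[x0,y0]
def rep(n,P):
    print(n,"centre",P.mean(0).round(4),"sides",[round(float(np.linalg.norm(P[i]-P[i-1])),4) for i in range(len(P))],
      "dirs",[round(float(np.degrees(np.arctan2(*(P[i]-P[i-1])[1::-1]))),1) for i in range(len(P))])
E
python3 - <<'E'
from h import *
s=load("top0");K,T,d=s["K"],s["T"],s["d"]
for n,p,c,z in [("plug",[(332,190),(461,217),(440,312),(315,283)],(225,195,7),.068),
 ("sock",[(183,218),(306,226),(303,312),(180,303)],(320,155,8),.055),
 ("box",[(103,55),(613,97),(598,497),(83,460)],(320,155,8),.055),
 ("lid",[(103,82),(490,88),(468,530),(65,520)],(90,140,5),.093),
 ("bar",[(98,479),(370,484)],(90,140,5),.132)]:
    rep(n,ray(K,T,crop(p,*c),z))
def dz(u,v):
    u,v=int(u),int(v); D=d[v,u]; P=T[:3,:3]@(np.linalg.inv(K)@[u,v,1]*D)+T[:3,3]; return P.round(4)
print("plugtop",dz(281,231),"box",dz(340,205),"lid",dz(140,190),"bar",dz(138,236), 'orange',dz(315,248),dz(242,215),dz(247,253))
print("lens",dz(256,168),dz(258,178),"eye",dz(245,120),"car",dz(291,128))
E
```

```text
plug centre [ 0.4927 -0.0397  0.068 ] sides [0.0311, 0.0435, 0.032, 0.0421] dirs [-9.4, -100.6, 168.1, 78.3]
sock centre [ 0.5974 -0.2052  0.055 ] sides [0.0256, 0.0364, 0.0259, 0.0363] dirs [-2.6, -92.8, 177.1, 86.8]
box centre [ 0.5948 -0.2363  0.055 ] sides [0.1222, 0.1517, 0.1198, 0.1502] dirs [-3.2, -93.9, 176.1, 87.0]
lid centre [0.5548 0.2686 0.093 ] sides [0.2025, 0.182, 0.2029, 0.1831] dirs [-0.3, -90.0, -179.9, 89.9]
bar centre [0.4725 0.2702 0.132 ] sides [0.118, 0.118] dirs [90.2, -89.8]
plugtop [ 0.4911 -0.0423  0.0708] box [ 0.5554 -0.1811  0.0562] lid [0.5773 0.2836 0.0929] bar [0.4724 0.2647 0.1372] orange [ 0.4542 -0.1203  0.071 ] [0.5262 0.0488 0.0691] [0.4393 0.0349 0.069 ]
lens [0.6284 0.0171 0.1174] [0.6247 0.0151 0.0102] eye [0.7593 0.0487 0.0599] car [ 0.7414 -0.064   0.0575]
```

The measured sizes match the description: the plug top is 31x43 mm, the box 120x151, the lid 203x183 and the bar 118 mm. The white plug is the one that fits, with yaw about -11°. The box yaw is about -3.2° and the chamber yaw about 0°. I'll hover over the socket and then the plug to refine both with the wrist camera.

```bash
cat >> h.py <<'E'
from scipy.spatial.transform import Rotation as Ro
import warnings; warnings.filterwarnings("ignore")
def down(a,tilt=0):
    """tool down, jaw axis y at angle a(deg) in plane; tilt: rotation about world y (deg) afterwards"""
    a=np.radians(a); c,s=np.cos(a),np.sin(a)
    R=np.array([[0,c,s],[0,s,-c],[-1,0,0]])
    R=Ro.from_euler('y',tilt,degrees=True).as_matrix()@R
    return Ro.from_matrix(R).as_euler('xyz')
def snap(n,f):
    from plant import get_image,get_calibration
    c=get_calibration(n); im,d=get_image(n)
    cv2.imwrite(f"pics/{f}.png",im[:,:,::-1]); np.savez(f"pics/{f}.npz",im=im,d=d,K=c["intrinsics"],T=c["world_from_camera"])
def st():
    from plant import observe
    s=observe(); print("t",round(float(s["time_s"]),2),"p",np.round(s["eef_pos"],4),"R",np.round(s["tcp_rot"],3),"q",np.round(s["q"],2),"F",np.round(s["ft_force"],1),"op",round(float(s["opening"]),4)); return s
E
python3 - <<'E'
from plant import *
from h import *
for a in (-3.2,176.8,-11,169):
    for p in ([.597,-.206,.2],[.4927,-.0397,.2],[.4725,.27,.15]):
        print(a,p,np.round(inverse_kinematics(p,down(a)),2))
movep([.597,-.206,.20],down(-3.2)) ; hold(.2); st(); snap("wrist","ws1")
movep([.4927,-.0397,.20],down(-11)); hold(.2); st(); snap("wrist","wp1")
E
```

```text
-3.2 [0.597, -0.206, 0.2] [-0.46  0.26  1.54  0.    1.34 -0.4 ]
-3.2 [0.4927, -0.0397, 0.2] [-0.24 -0.07  1.89  0.    1.32 -0.18]
-3.2 [0.4725, 0.27, 0.15] [ 0.37  0.1   1.82 -0.    1.22  0.43]Traceback (most recent call last):
  File "<stdin>", line 5, in <module>
    return _wrapfunc(a, 'round', decimals=decimals, out=out)
    return _wrapit(obj, method, *args, **kwds)
    result = getattr(arr, method)(*args, **kwds)
TypeError: unsupported operand type(s) for *: 'NoneType' and 'float'
```

```bash
python3 - <<'E'
from plant import *
from h import *
movep([.597,-.206,.20],down(-3.2)) ; hold(.2); st(); snap("wrist","ws1")
movep([.4927,-.0397,.20],down(-11)); hold(.2); st(); snap("wrist","wp1")
a=cv2.imread("pics/ws1.png");b=cv2.imread("pics/wp1.png")
E
```

```text
t 2.12 p [ 0.5967 -0.207   0.2001] R [ 0.26   1.571 -1.369] q [-0.46  0.26  1.54 -0.    1.34 -0.4 ] F [ 0.1  0.4 -0.4] op 0.0853
t 3.18 p [ 0.4935 -0.0409  0.2001] R [ 0.901  1.57  -0.863] q [-0.24 -0.07  1.89 -0.    1.32 -0.05] F [ 0.3  0.4 -0.9] op 0.0854
```

View pics/ws1.png

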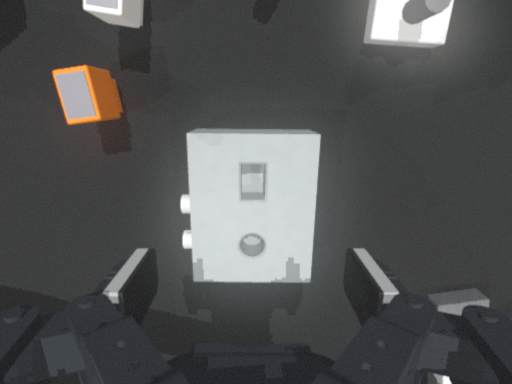

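View pics/wp1.png

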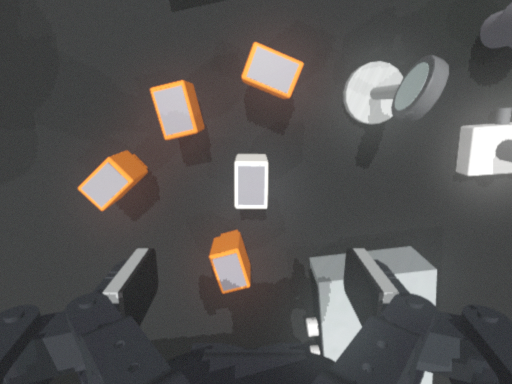

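The wrist views show the socket at about (252,181) with the box top around it, and the white plug at (251,181) with orange blocks no closer than about 60 px. I'll enlarge both.

```bash
python3 - <<'E'
import cv2,numpy as np
a=cv2.imread("pics/ws1.png")[120:290,175:335]; b=cv2.imread("pics/ws1.png")[150:212,225:280]; c=cv2.imread("pics/wp1.png")[145:217,220:285]
cv2.imwrite("pics/d0.png",cv2.resize(a,None,fx=3.5,fy=3.5,interpolation=cv2.INTER_CUBIC))
cv2.imwrite("pics/d1.png",cv2.resize(b,None,fx=9,fy=9,interpolation=cv2.INTER_CUBIC))
cv2.imwrite("pics/d2.png",cv2.resize(c,None,fx=8,fy=8,interpolation=cv2.INTER_CUBIC))
E
```

```text
(no output)
```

View pics/d0.png

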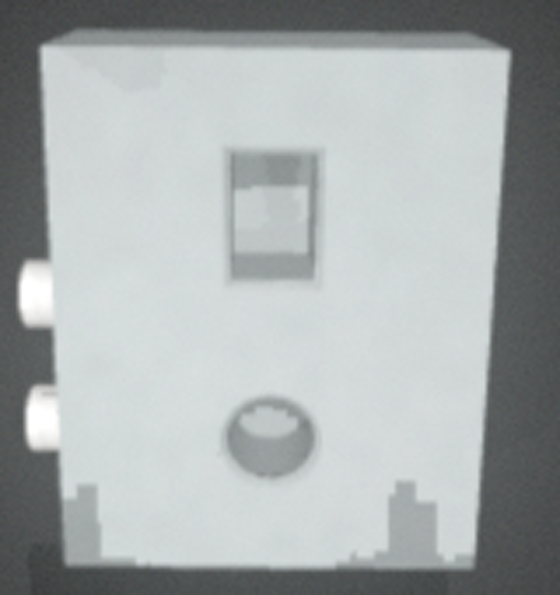

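View pics/d1.png

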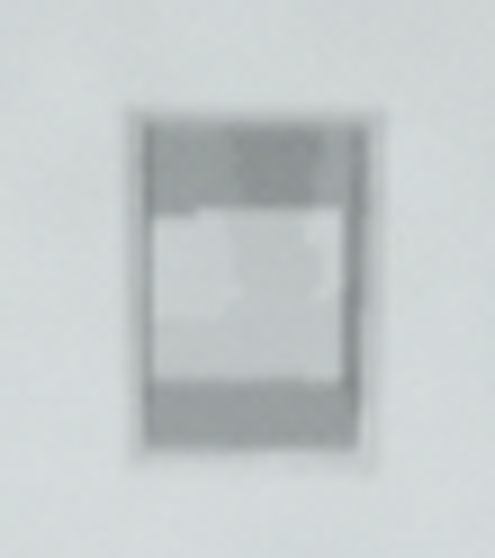

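View pics/d2.png

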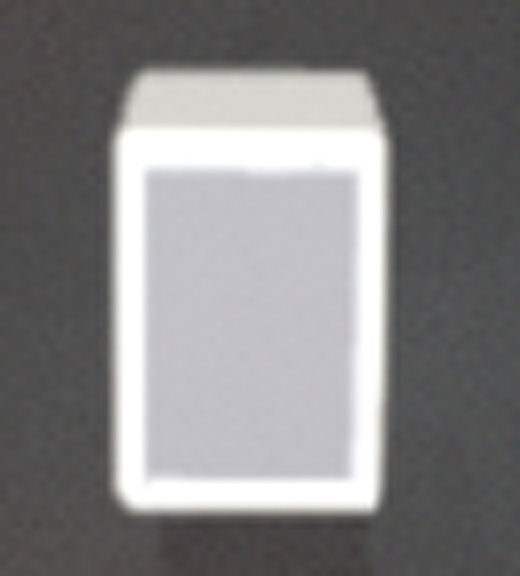

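```bash
python3 - <<'E'
from h import *
for f,n,p,c,z in [("wp1","plug",[(114,128),(388,126),(382,512),(114,512)],(220,145,8),.068),
 ("ws1","sock",[(127,108),(384,108),(374,468),(134,464)],(225,150,9),.055),
 ("ws1","hole",[(148,122),(367,122),(358,447),(148,447)],(225,150,9),.053),
 ("ws1","box",[(40,48),(512,50),(474,570),(66,564)],(175,120,3.5),.055)]:
    s=load(f);rep(n,ray(s["K"],s["T"],crop(p,*c),z))
E
```

```text
plug centre [ 0.4945 -0.0397  0.068 ] sides [0.0442, 0.0299, 0.0444, 0.0306] dirs [78.1, -10.6, -101.0, 168.9]
sock centre [ 0.5995 -0.2062  0.055 ] sides [0.0379, 0.0261, 0.0384, 0.0253] dirs [87.3, -3.3, -94.0, 175.7]
hole centre [ 0.5995 -0.2063  0.053 ] sides [0.0348, 0.0225, 0.0348, 0.0223] dirs [86.3, -3.3, -94.1, 176.7]
box centre [ 0.5976 -0.2367  0.055 ] sides [0.1488, 0.1204, 0.1503, 0.1196] dirs [86.4, -3.5, -93.9, 175.8]
```

The wrist camera shows a constant offset of about 2 mm in x. The plug-to-socket vector agrees between the two cameras: (0.105, -0.166), yaw change +7.4°. Grasping now.

```bash
python3 - <<'E'
from plant import *
from h import *
gripper_to(.06,40)
P=np.array([.494,-.0397])
move_l([*P,.10],rotation=down(-11)); s=st()
e=P-s["eef_pos"][:2]
move_l([*(P+e),.10]); s=st()
print(move_l([*(P+e),.032],feed=.08,max_force=15)); s=st(); snap("wrist","w2")
gripper_to(.0,40); st()
move_l([*(P+e),.15],feed=.12); hold(.2); st(); snap("wrist","w3"); snap("side","s3")
E
```

```text
t 4.42 p [ 0.4947 -0.0398  0.1008] R [ 1.522  1.57  -0.24 ] q [-0.24  0.05  1.98 -0.    1.12 -0.05] F [0.8 0.4 0.3] op 0.0601
t 4.67 p [ 0.494  -0.0397  0.101 ] R [ 1.54   1.569 -0.223] q [-0.24  0.05  1.98  0.    1.11 -0.05] F [ 0.1  1.  -0.9] op 0.0599
False
t 5.67 p [ 0.4938 -0.0397  0.0325] R [ 1.501  1.57  -0.261] q [-0.24  0.16  2.01 -0.    0.97 -0.05] F [-0.9  0.5  0.9] op 0.0597
t 6.09 p [ 0.4937 -0.0397  0.0325] R [ 1.471  1.57  -0.291] q [-0.24  0.16  2.01 -0.    0.97 -0.05] F [-0.4 -0.2  3.3] op 0.0296
t 7.42 p [ 0.4928 -0.0395  0.1492] R [-1.629  1.569  2.891] q [-0.24 -0.02  1.94  0.    1.22 -0.05] F [ 1.2 -0.3 -0.1] op 0.0296
```

View pics/w3.png

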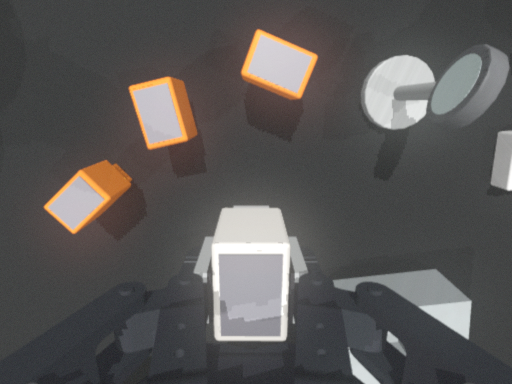

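View pics/s3.png

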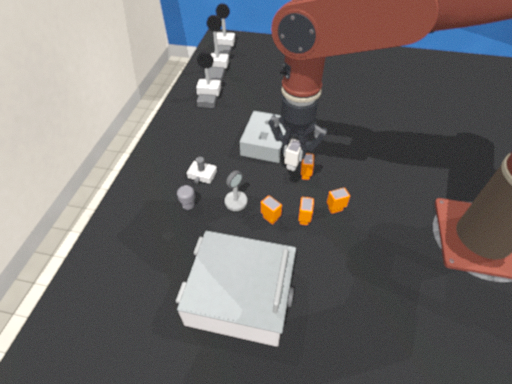

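The plug is held squarely between the pads, its top face spanning about (214..290, 246..338). I'll check its in-hand offset, then move over the socket.

```bash
python3 - <<'E'
from plant import *
from h import *
s=load("w3"); b=s["im"][:,:,::-1][225:350,195:305]; cv2.imwrite("pics/d3.png",cv2.resize(b,None,fx=4.7,fy=4.7,interpolation=cv2.INTER_CUBIC))
P=np.array([.5995,-.2062])
movep([*P,.17],down(-3.6)); hold(.3)
for i in range(4): st()
E
```

```text
t 8.63 p [ 0.5994 -0.205   0.1703] R [1.945 1.571 0.312] q [-0.45  0.29  1.56  0.    1.29 -0.39] F [-0.6 -0.4 -0.4] op 0.0292
t 8.63 p [ 0.5994 -0.205   0.1703] R [1.945 1.571 0.312] q [-0.45  0.29  1.56  0.    1.29 -0.39] F [-0.6 -0.4 -0.4] op 0.0292
t 8.63 p [ 0.5994 -0.205   0.1703] R [1.945 1.571 0.312] q [-0.45  0.29  1.56  0.    1.29 -0.39] F [-0.6 -0.4 -0.4] op 0.0292
t 8.63 p [ 0.5994 -0.205   0.1703] R [1.945 1.571 0.312] q [-0.45  0.29  1.56  0.    1.29 -0.39] F [-0.6 -0.4 -0.4] op 0.0292
```

View pics/d3.png

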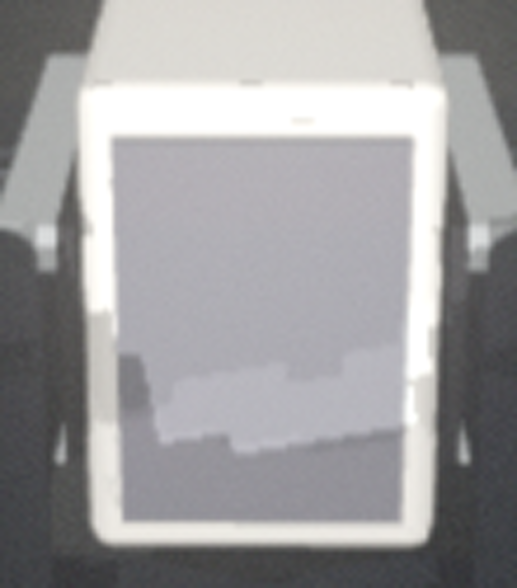

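```bash
python3 - <<'E'
from plant import *
from h import *
s=load("w3"); T=s["T"]
p=crop([(78,84),(448,84),(432,546),(92,546)],195,225,4.7)
for z in (.184,.1855,.187): rep("held",ray(s["K"],T,p,z))
# camera vs tool at both
for f in("ws1","wp1","w3"): print(f,load(f)["T"][:3,3].round(4))
for i in range(4): hold(.1); q=observe(); print(q["eef_pos"].round(4))
snap("wrist","w4")
E
```

```text
held centre [ 0.4933 -0.0391  0.184 ] sides [0.0435, 0.029, 0.0435, 0.0294] dirs [78.6, -10.9, -100.8, 169.1]
held centre [ 0.4935 -0.0381  0.1855] sides [0.0429, 0.0285, 0.0429, 0.029] dirs [78.6, -10.9, -100.8, 169.1]
held centre [ 0.4937 -0.0371  0.187 ] sides [0.0423, 0.0281, 0.0423, 0.0286] dirs [78.6, -10.9, -100.8, 169.1]
ws1 [ 0.6011 -0.1359  0.3418]
wp1 [0.5074 0.0291 0.3418]
w3 [0.5069 0.0304 0.2909]
[ 0.5995 -0.2055  0.1703]
[ 0.5995 -0.2058  0.1702]
[ 0.5995 -0.2061  0.1701]
[ 0.5995 -0.2062  0.17  ]
```

View pics/w4.png

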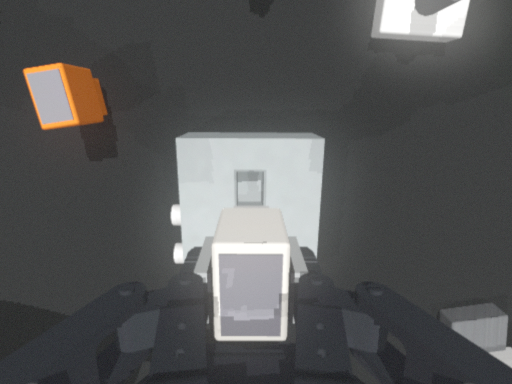

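The held plug is centred on the TCP within about 1 mm, and the arm takes about 0.6 s to settle. I'll align over the socket and descend with a force guard.

```bash
python3 - <<'E'
from plant import *
from h import *
P=[.5989,-.2066]
move_l([*P,.10],feed=.1); hold(.6); st(); snap("side","s5"); snap("wrist","w5")
print(move_l([*P,.075],feed=.04,max_force=8)); st()
E
```

```text
t 10.53 p [ 0.5989 -0.2066  0.1   ] R [ 0.767  1.571 -0.866] q [-0.46  0.36  1.61 -0.    1.17 -0.39] F [ 0.6  0.1 -0.8] op 0.0297
False
t 11.41 p [ 0.599  -0.2066  0.075 ] R [ 1.219  1.571 -0.414] q [-0.46  0.39  1.62  0.    1.13 -0.39] F [-0.3  0.4  0.1] op 0.0297
```

The pin is about 12 mm into the hole with no contact force. I'll press it home.

```bash
python3 - <<'E'
from plant import *
from h import *
P=[.5989,-.2066]
print(move_l([*P,.058],feed=.03,max_force=20)); st(); hold(.3); st()
snap("side","s6"); snap("wrist","w6")
E
```

```text
True
t 11.86 p [ 0.5993 -0.2067  0.0635] R [ 1.342  1.57  -0.292] q [-0.46  0.41  1.63  0.    1.11 -0.39] F [-1.1  1.1  4.2] op 0.0294
t 12.16 p [ 0.5993 -0.2067  0.0635] R [ 1.339  1.57  -0.295] q [-0.46  0.41  1.63  0.    1.11 -0.39] F [-0.4  0.6  5.3] op 0.03
```

View pics/w6.png

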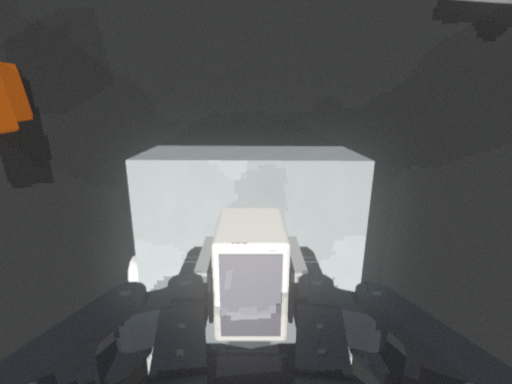

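Contact came at TCP z = 0.0635, exactly the predicted home height. I'll release, retreat and check.

```bash
python3 - <<'E'
from plant import *
from h import *
P=[.5992,-.2067]
print(move_l([*P,.060],feed=.02,max_force=20)); st()
gripper_to(.06); hold(.2); st()
move_l([*P,.20],feed=.15); hold(.3); st(); snap("wrist","w7")
# park towards lid, clear view
movep([.44,.27,.26],down(0)); hold(.4); st(); snap("side","s7"); snap("top","t7"); snap("wrist","w8")
b=cv2.imread("pics/w7.png")[110:270,175:335]; cv2.imwrite("pics/d7.png",cv2.resize(b,None,fx=3.6,fy=3.6,interpolation=cv2.INTER_CUBIC))
E
```

```text
True
t 12.47 p [ 0.5993 -0.2067  0.0635] R [-1.862  1.57   2.787] q [-0.46  0.41  1.63 -0.    1.11 -0.39] F [-0.7  0.4  4.8] op 0.0297
t 13.07 p [ 0.5989 -0.2065  0.0629] R [-1.949  1.569  2.701] q [-0.46  0.41  1.63 -0.    1.11 -0.39] F [ 0.1 -0.3  1. ] op 0.0603
t 14.43 p [ 0.5989 -0.2066  0.1992] R [-1.943  1.568  2.707] q [-0.46  0.27  1.53 -0.    1.35 -0.39] F [ 0.8 -0.5  0.4] op 0.0602
t 16.72 p [0.4402 0.2698 0.2599] R [-1.218  1.571 -2.79 ] q [ 0.4  -0.06  1.77  0.    1.43  0.4 ] F [ 0.3  0.9 -0. ] op 0.0602
```

View pics/d7.png

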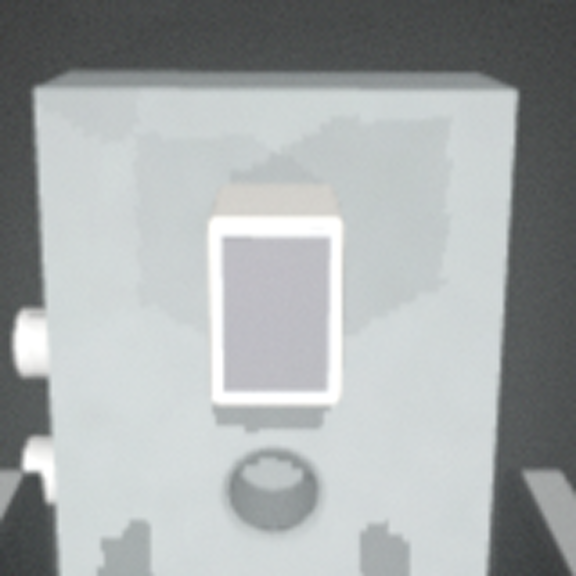

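View pics/s7.png

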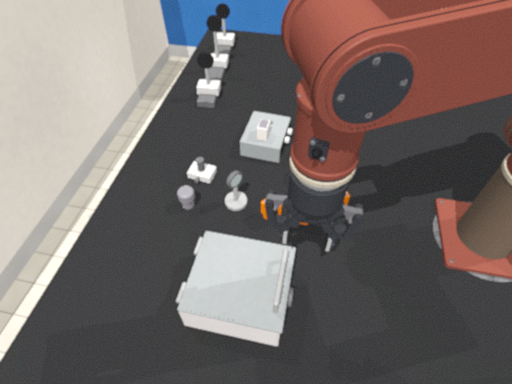

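View pics/w8.png

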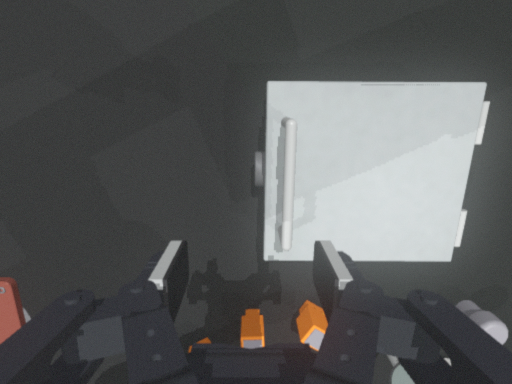

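```bash
python3 - <<'E'
from plant import *
from h import *
def dep(f,u0,u1,v0,v1):
    s=load(f);K,T,d=s["K"],s["T"],s["d"]
    v,u=np.mgrid[v0:v1,u0:u1]; D=d[v,u].ravel(); uv=np.c_[u.ravel(),v.ravel(),np.ones(D.size)]
    return (uv@np.linalg.inv(K).T*D[:,None])@T[:3,:3].T+T[:3,3]
print("plug top",np.median(dep("w7",240,264,180,212),0).round(4),"box top",np.median(dep("w7",195,225,180,220),0).round(4))
# handle
s=load("w8"); rep("lid",ray(s["K"],s["T"],[(266.5,81.5),(484.5,82.5),(451.5,261.5),(263.5,261)],.093))
rep("bar",ray(s["K"],s["T"],[(290,119),(286.5,250)],.132))
b=s["im"][:,:,::-1][70:270,250:320]; cv2.imwrite("pics/d8.png",cv2.resize(b,None,fx=3,fy=3,interpolation=cv2.INTER_CUBIC))
# IK feasibility for the lid arc
H=np.array([.6575,.270,.085])
import itertools
for tilt in (-20,-10,0,10,20,30,40):
    out=[]
    for th in (0,25,50):
        a=np.radians(th); v=np.array([-.185*np.cos(a)+.047*np.sin(a),0,.185*np.sin(a)+.047*np.cos(a)])
        R=Ro.from_euler('xyz',down(0,tilt)).as_matrix(); p=H+v+R[:,0]*.019
        q=inverse_kinematics(p,down(0,tilt)); out.append(None if q is None else np.round(q,2).tolist())
    print(tilt,out)
E
```

```text
plug top [ 0.6    -0.2057  0.0991] box top [ 0.5592 -0.22    0.0541]
lid centre [0.556  0.2686 0.093 ] sides [0.1829, 0.2006, 0.1827, 0.2035] dirs [89.8, -0.2, -89.3, 179.8]
bar centre [0.4738 0.2691 0.132 ] sides [0.1191, 0.1191] dirs [90.5, -89.5]
-20 [[0.46, -0.04, 2.08, -0.21, 0.8, 0.59], [0.43, -0.06, 1.95, -0.18, 0.94, 0.51], [0.38, 0.02, 1.76, -0.15, 1.03, 0.43]]
-10 [[0.42, 0.04, 1.97, -0.08, 0.97, 0.46], [0.39, 0.03, 1.83, -0.07, 1.12, 0.41], [0.34, 0.13, 1.63, -0.06, 1.22, 0.36]]
0 [[0.37, 0.15, 1.85, -0.0, 1.15, 0.37], [0.35, 0.14, 1.7, -0.0, 1.3, 0.35], [0.32, 0.24, 1.49, -0.0, 1.41, 0.32]]
10 [[0.34, 0.26, 1.72, 0.06, 1.33, 0.32], [0.32, 0.26, 1.57, 0.05, 1.47, 0.31], [0.29, 0.36, 1.35, 0.05, 1.6, 0.29]]
20 [[0.31, 0.38, 1.6, 0.11, 1.5, 0.29], [0.3, 0.38, 1.45, 0.1, 1.65, 0.29], [0.27, 0.49, 1.21, 0.09, 1.78, 0.27]]
30 [[0.29, 0.51, 1.48, 0.14, 1.67, 0.27], [0.28, 0.51, 1.33, 0.14, 1.81, 0.27], [0.25, 0.62, 1.07, 0.14, 1.96, 0.27]]
40 [[0.27, 0.63, 1.36, 0.18, 1.83, 0.26], [0.26, 0.63, 1.21, 0.18, 1.98, 0.27], [0.24, 0.75, 0.93, 0.18, 2.13, 0.28]]
```

View pics/d8.png

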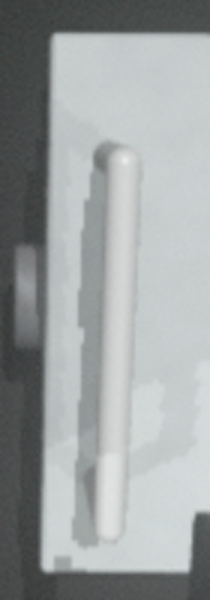

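The plug top measures 0.099 m, which is exactly the home height, and it is released. The handle bar is at x ≈ 0.473, y ≈ 0.269 with yaw ≈ 0. The wrist view shows the bar from (290,119) to (286,250). Gripping the handle now.

```bash
python3 - <<'E'
from plant import *
from h import *
gripper_to(.05,30)
move_l([.473,.2695,.17],feed=.12,rotation=down(0)); hold(.4); st()
print(move_l([.473,.2695,.114],feed=.06,max_force=8)); hold(.4); st()
gripper_to(0,30); hold(.3); st(); snap("wrist","w9"); snap("side","s9")
H=np.array([.658,.2695,.085])
for th in range(0,51,5):
    a=np.radians(th); v=np.array([-.185*np.cos(a)+.047*np.sin(a),0,.185*np.sin(a)+.047*np.cos(a)])
    R=Ro.from_euler('xyz',down(0,th)).as_matrix(); p=H+v+R[:,0]*.018
    q=inverse_kinematics(p,down(0,th)); print(th,p.round(3),None if q is None else q.round(2))
E
```

```text
t 18.48 p [0.4731 0.2696 0.1704] R [1.97  1.57  0.399] q [0.37 0.08 1.8  0.   1.26 0.37] F [-0.3  0.2  0.5] op 0.0499
False
t 19.97 p [0.4731 0.2695 0.1142] R [1.929 1.571 0.358] q [ 0.37  0.14  1.84 -0.    1.15  0.37] F [-1.3 -1.2  0.7] op 0.0499
t 20.71 p [0.4735 0.2695 0.1141] R [1.735 1.57  0.164] q [ 0.37  0.15  1.84 -0.    1.15  0.37] F [ 4.3  0.2 -2.5] op 0.0092
0 [0.473 0.27  0.114] [ 0.37  0.15  1.84 -0.    1.15  0.37]
5 [0.476 0.27  0.13 ] [0.35 0.19 1.76 0.03 1.27 0.34]
10 [0.481 0.27  0.146] [0.33 0.25 1.67 0.06 1.39 0.32]
15 [0.487 0.27  0.161] [0.32 0.31 1.58 0.08 1.5  0.3 ]
20 [0.494 0.27  0.176] [0.3  0.37 1.48 0.1  1.62 0.29]
25 [0.503 0.27  0.189] [0.28 0.45 1.38 0.12 1.73 0.28]
30 [0.512 0.27  0.203] [0.27 0.52 1.28 0.14 1.85 0.27]
35 [0.523 0.27  0.215] [0.26 0.6  1.17 0.16 1.96 0.27]
40 [0.535 0.27  0.226] [0.25 0.69 1.05 0.18 2.07 0.28]
45 [0.548 0.27  0.236] [0.24 0.78 0.93 0.2  2.19 0.29]
50 [0.561 0.27  0.245] [0.23 0.88 0.8  0.23 2.31 0.31]
```

View pics/w9.png

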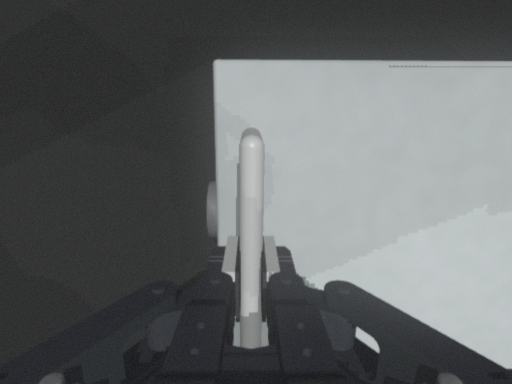

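View pics/s9.png

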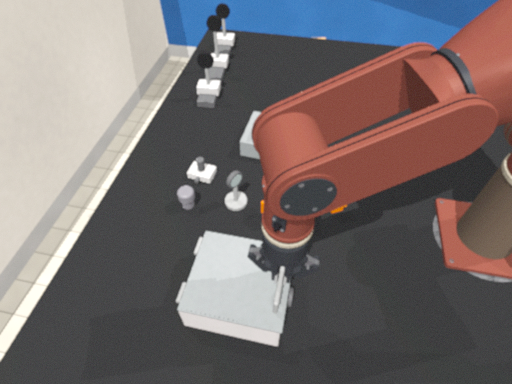

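The bar is between the pads (opening 9 mm), as seen at (252,130..345). I'll follow the arc in 5° steps with a force guard, pausing at 25° to look.

```bash
cat >> h.py <<'E'
HX=.6588
def lidpose(th,hx=HX,g=.018):
    a=np.radians(th); v=np.array([-.185*np.cos(a)+.047*np.sin(a),0,.185*np.sin(a)+.047*np.cos(a)])
    e=down(0,th); R=Ro.from_euler('xyz',e).as_matrix()
    return np.array([hx,.2695,.085])+v+R[:,0]*g, e
E
python3 - <<'E'
from plant import *
from h import *
for th in range(5,26,5):
    p,e=lidpose(th); r=move_l(p,feed=.05,rotation=e,max_force=25)
    s=observe(); print(th,r,s["ft_force"].round(1),(s["eef_pos"]-p).round(4))
    if r: break
hold(.4); st(); snap("side","s10"); snap("wrist","w10")
E
```

```text
5 False [ 1.   0.4 -2.6] [-0.0007 -0.     -0.0009]
10 False [-0.4 -0.3 -2.7] [-0.0007 -0.0001 -0.0008]
15 False [-3.2 -0.8 -1.9] [-0.0007 -0.0001 -0.0007]
20 False [-3.9 -2.3  0.1] [-0.0006 -0.0001 -0.0004]
25 False [-5.  -1.8  1.4] [-0.0005 -0.0002 -0.0001]
t 23.59 p [0.5029 0.2693 0.1893] R [-1.569  1.134 -3.14 ] q [0.28 0.45 1.38 0.12 1.73 0.28] F [-4.5 -2.2  1.2] op 0.0087
```

View pics/s10.png

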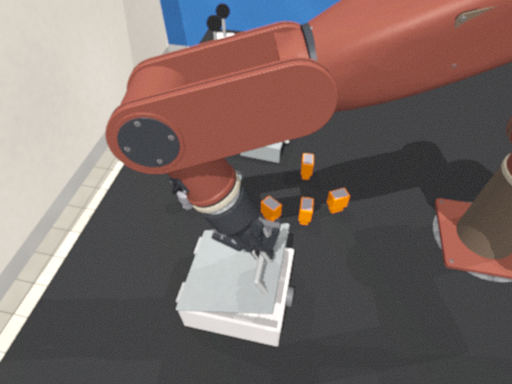

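View pics/w10.png

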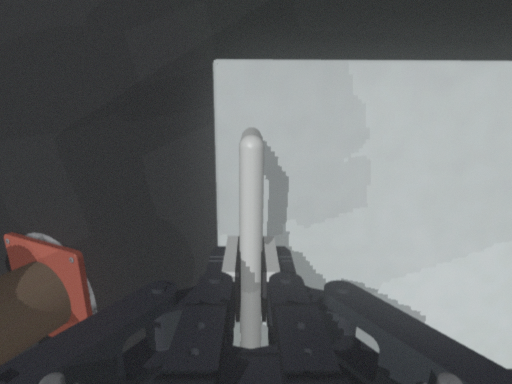

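The lid is rising with forces under 6 N, the bar is unchanged in the jaws and the bystanders are undisturbed. Continuing to 50°.

```bash
python3 - <<'E'
from plant import *
from h import *
for th in range(30,51,5):
    p,e=lidpose(th,hx=.6584); r=move_l(p,feed=.05,rotation=e,max_force=25)
    s=observe(); print(th,r,s["ft_force"].round(1),(s["eef_pos"]-p).round(4))
    if r: break
hold(.6); s=st(); print((s["eef_pos"]-p).round(4)); 
for n in("side","top","wrist"): snap(n,n+"11")
def dep(f,u0,u1,v0,v1):
    s=load(f);K,T,d=s["K"],s["T"],s["d"]
    v,u=np.mgrid[v0:v1,u0:u1]; D=d[v,u].ravel(); uv=np.c_[u.ravel(),v.ravel(),np.ones(D.size)][D>0];D=D[D>0]
    return (uv@np.linalg.inv(K).T*D[:,None])@T[:3,:3].T+T[:3,3]
P=dep("wrist11",300,480,80,180); c=P.mean(0); n=np.linalg.svd(P-c,full_matrices=False)[2][2]; n*=np.sign(n[2])
print("lid plane normal",n.round(3),"angle",np.degrees(np.arctan2(n[0],n[2])).round(2), "rms",np.std((P-c)@n).round(4))
P=dep("wrist10",300,480,80,180); c=P.mean(0); n=np.linalg.svd(P-c,full_matrices=False)[2][2]; n*=np.sign(n[2])
print("at 25:",np.degrees(np.arctan2(n[0],n[2])).round(2))
P=dep("w9",300,480,80,180); c=P.mean(0); n=np.linalg.svd(P-c,full_matrices=False)[2][2]; n*=np.sign(n[2])
print("at 0:",np.degrees(np.arctan2(n[0],n[2])).round(2))
E
```

```text
30 False [-4.4 -3.3  2. ] [-0.0001 -0.0002 -0.0001]
35 False [-4.  -4.3  2.4] [-0.0001 -0.0003 -0.0001]
40 False [-3.2 -4.9  2.8] [-0.0001 -0.0004 -0.0001]
45 False [-4.3 -6.3  2.6] [ 0.     -0.0004  0.    ]
50 False [-3.6 -6.6  3.4] [ 0.0002 -0.0005  0.0001]
t 26.67 p [0.5618 0.269  0.2454] R [-1.569  0.701 -3.141] q [0.23 0.88 0.8  0.23 2.31 0.31] F [-3.1 -7.4  2.7] op 0.0086
[ 0.0001 -0.0005  0.    ]
lid plane normal [ 0.766 -0.005  0.643] angle 49.98 rms 0.0006Traceback (most recent call last):
  File "<stdin>", line 15, in <module>
  File "<stdin>", line 10, in dep
  File "h.py", line 2, in load
    def load(n): return np.load(f"pics/{n}.npz")
                        ~~~~~~~^^^^^^^^^^^^^^^^^
    fid = stack.enter_context(open(os.fspath(file), "rb"))
                              ~~~~^^^^^^^^^^^^^^^^^^^^^^^
FileNotFoundError: [Errno 2] No such file or directory: 'pics/wrist10.npz'
```

View pics/side11.png

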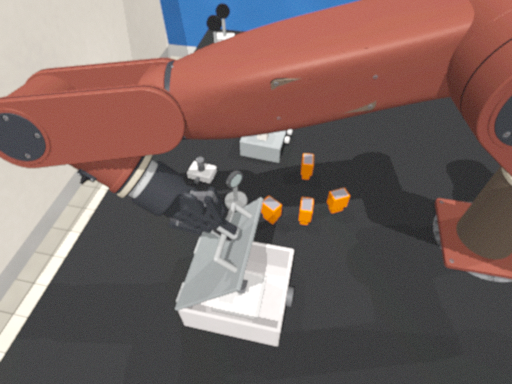

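View pics/top11.png

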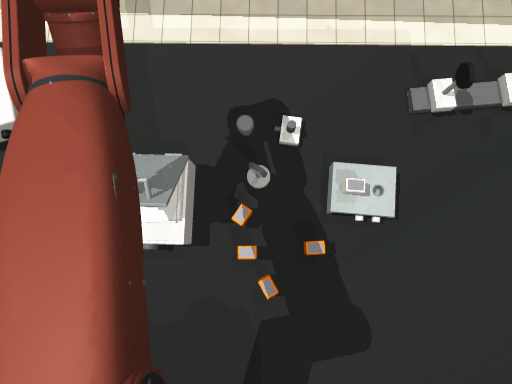

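View pics/wrist11.png

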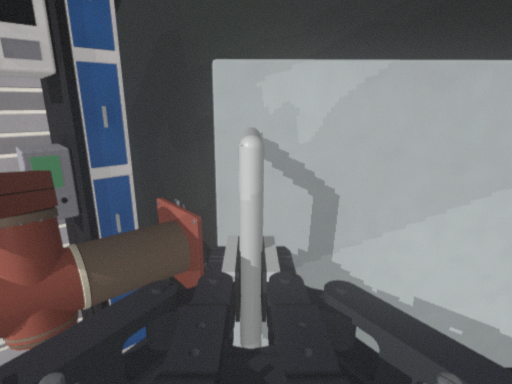

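The lid plane measures 49.98°. The plug is still seated in the top view at (356,185), and the lens (258,177), eyepiece (245,124), carrier (291,130) and all four orange blocks are where they were. I'll check that it's still, then hand in.

```bash
python3 - <<'E'
from plant import *
from h import *
hold(.6); s=st(); print(np.abs(s["joint_velocities"]).max())
snap("wrist","w12"); a=load("w12")
K,T,d=a["K"],a["T"],a["d"]; v,u=np.mgrid[80:180,300:480]
P=(np.c_[u.ravel(),v.ravel(),np.ones(u.size)]@np.linalg.inv(K).T*d[v,u].ravel()[:,None])@T[:3,:3].T+T[:3,3]
n=np.linalg.svd(P-P.mean(0),full_matrices=False)[2][2]; n*=np.sign(n[2]); print(np.degrees(np.arctan2(n[0],n[2])))
job_done()
E
```

```text
t 27.42 p [0.5618 0.269  0.2454] R [-1.569  0.701 -3.141] q [0.23 0.88 0.8  0.23 2.31 0.31] F [-3.1 -6.9  1.4] op 0.0089
0.0009671595817425947
54.08926842541573
the job is handed in; nothing more can be done
```

The last plane fit gave 54.1°, not 49.98°. That fit did not drop the depth pixels with no reading, so I'll recompute from the saved picture.

```bash
python3 - <<'E'
from h import *
for f in ("wrist11","w12"):
    a=load(f);K,T,d=a["K"],a["T"],a["d"]; v,u=np.mgrid[80:180,300:480]; D=d[v,u].ravel(); m=D>0
    P=((np.c_[u.ravel(),v.ravel(),np.ones(u.size)]@np.linalg.inv(K).T*D[:,None])@T[:3,:3].T+T[:3,3])[m]
    n=np.linalg.svd(P-P.mean(0),full_matrices=False)[2][2]; n*=np.sign(n[2]); print(f,(~m).sum(),np.degrees(np.arctan2(n[0],n[2])))
E
```

```text
wrist11 68 49.98244649151681
w12 72 49.97868446095624
```

The plug is fully home in the rectangular socket and released, and the lid is being held by its handle at 50°. I handed the job in at about 27.4 s, under the 62 s limit.

- **Plug:** I took the white plug, not the orange look-alikes. The push met contact at exactly the predicted home height. After release, its top measured 0.099 m, which is the home value. The top view after the lid was raised still shows it seated.
- **Lid:** I raised it along the hinge arc, with wrist force readings under 10 N. The wrist camera depth gave 49.98° both on reaching 50° and just before hand-in. The arm was still, with joint speeds under 0.001 rad/s.
- **Bystanders:** The lens, eyepiece, rail carrier and all four orange blocks look unmoved in the last top view.
- **Check that disagreed:** The lid angle printed just before hand-in was 54.1°. That fit wrongly included 72 depth pixels with no reading. Redone from the same picture without them, it gives 49.98°. I found this only after handing in.
- **Side force:** About 7 N of sideways force (y) stayed on the tool while it held the lid.

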